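Stand the slumped binder back up and close the row

TASK

The desk has just been wiped and the dark blue binder has slumped sideways onto the grey bookend. Push its top with the fingertips until it stands upright again beside the other binders, leaving the bookend where it is meanwhile; then push the bookend along the desk until it closes the whole row up snugly and squarely against the grey pigeonhole cube. Only push: do not pick up the binder or the bookend, do not disturb the other things on the desk, and finish with the hand clear.

Things in the scene. Friction and masses are not known exactly. Their poses are not given: they have to be found in the camera images.
- cube: Fixed grey pigeonhole cube, 180 (x) x 160 (y) x 200 high; origin at the centre of its underside. Its yaw sets the direction of the row: the row of binders runs from its -y face (80 mm from its origin) along its own -y axis.
- binder_black: Black binder, loose, 160 (x, spine to fore-edge) x 40 (y, thickness) x 210 high (z), 0.4 kg; origin at the centre of its underside. One of two standing upright in the row between the cube and the slumped binder (which of them is next to the cube varies), sides facing along the cube's y, 1 mm apart.
- binder_green: Lime green binder, same size and mass, the other upright one in the row.
- binder_blue: Navy blue binder, same size, 0.3 to 0.55 kg; origin at the centre of its underside, z along its height, y its thickness. Starts leaning 0.5 rad towards the cube's -y on its lower -y edge, resting on the bookend; its top outer edge is 185 mm high, 40 mm beyond the bookend's face; foot 5 to 50 mm short of the row. Within about 0.19 rad of upright it drops onto its flat foot and stands by itself.
- bookend: Grey bookend, loose, 0.45 to 0.8 kg, slides with 3 to 10 N: foot 120 (x) x 110 (y) x 30 high, on it along the +y edge a plate 12 thick, its top 110 above the desk, with a thin rib behind. Origin at the centre of the foot's underside; its +y face (55 mm from the origin) faces the binders, the foot's plain edge (y = -55 mm) faces away. Its y axis starts parallel to the cube's.
- mug: White mug, radius 40, 90 high, origin at the centre of its underside. To be left alone.
- stapler: Red and black stapler, 140 x 36 x 45 high, origin at the centre of its underside. To be left alone.
- pen_cup: Dark steel pen cup with pens, radius 36, 95 high (pens to 140), origin at the centre of its underside. To be left alone.
- spray: Pink spray bottle with red band, radius 43, 235 high, origin at the centre of its underside. To be left alone.
- mouse: Black computer mouse, 105 x 60 x 34 high, origin at the centre of its underside. To be left alone.
Things that resemble listed ones, but are neither listed nor needed, are in the scene too. What is shaped like the binder_black but orange is not meant.

How it is judged (in metres and radians):
On the way, in this order (a step that is already met when the one before it is completed fails the run):
1. the blue binder stands upright again while the bookend is still about where it was (within 25 mm) (angle between binder_blue's own z axis and vertical below 0.25 rad and distance of bookend from where it was at the start of the episode below 0.025 m), for 0.2 s.
2. the bookend has closed the row up against the cube (bookend face within 12 mm of the closed row's end) (y of bookend in the frame of cube above -0.267 m), for 0.2 s.
At the end, for the whole second after the job is handed in: Blue binder and its two neighbours upright within 0.07 rad; blue binder and bookend, along the row, within 12 mm of a fully closed row; binder in line with the cube within 40 mm and 0.15 rad, bookend within 50 mm and 0.2 rad; both at rest on the desk (angle between each of binder_blue, binder_black, binder_green's own z axis and vertical below 0.07 rad and angle between bookend's own z axis and vertical below 0.05 rad and y of binder_blue in the frame of cube above -0.192 m and y of bookend in the frame of cube above -0.267 m and x of binder_blue in the frame of cube between -0.04 and 0.04 m and x of bookend in the frame of cube between -0.05 and 0.05 m and angle between the y axis of binder_blue and the y axis of cube, either way round below 0.15 rad and angle between the y axis of bookend and the y axis of cube, either way round below 0.2 rad and height (world z) of each of binder_blue, bookend below 0.008 m and linear speed of each of binder_blue, bookend below 0.02 m/s); the robot touches nothing.
It fails at once if the blue binder is lifted off the desk (height (world z) of binder_blue above 0.05 m).
It fails at once if the blue binder falls flat (angle between binder_blue's own z axis and vertical above 1.2 rad).
It fails at once if the bookend is lifted or tipped over (height (world z) of bookend above 0.025 m or angle between bookend's own z axis and vertical above 0.5 rad).
It fails at once if an upright neighbour binder is lifted, knocked over or shoved out of the row (distance of any of binder_black, binder_green from where it was at the start of the episode above 0.03 m or angle between any of binder_black, binder_green's own z axis and vertical above 0.3 rad).
It fails at once if another thing on the desk is moved by more than 30 mm or tipped (distance of any of mug, stapler, pen_cup, spray, mouse from where it was at the start of the episode above 0.03 m or angle between any of mug, stapler, pen_cup, spray, mouse's own z axis and vertical above 0.4 rad).
It also fails if it takes over 54 s, if anything falls off the work surface, if the arm or the gripper's body presses on something with over 40 N, if the wrist force passes 120 N, or if a joint passes its speed limit or range.

ROBOT

A 6-joint arm with a two-finger parallel gripper is mounted at the origin on the work surface. World frame = base frame: x ahead of the robot, y to its left, z up, the work surface at z = 0. Lengths are in mm, angles in degrees, forces in N, time in s.
With the tool pointing down it reaches from about 250 to 800 mm from the base axis. Payload 3.9 kg.
Tool frame: the origin (TCP) lies midway between the tips of the shut fingers; the grasp point (between the pads) lies 19 mm behind it; z points along the fingers, x is the direction in which the jaws open and shut, and the axes are right-handed (so a half turn about z gives the same grasp; the last joint's range is limited). The gripper opens to 85 mm and grips with 20 to 120 N. Pads are 22 mm wide; open, the fingers measure 114 mm over their backs; the gripper's body (76 mm by 85 mm) begins 54 mm behind the grasp point. The pads swing forward as they close: fully open they stand 13 mm farther back than shut.
Start: joints at [69.729, 14.897, -7.913, 67.191, 0, 90], TCP at [181.889, 492.475, 231.304] pointing down, gripper open.
Joint ranges: [-159.42, 159.42], [-47.68, 98.78], [-73.54, 78.23], [-108.79, 121.32], [-90, 84.71], [-180, 180]. Speed limits (degrees/s): [147.25, 147.25, 180, 180, 180, 180].

INTERFACE

Orientations are given as a 3x3 rotation matrix whose columns are the frame's x, y, z axes.
In Python, from bench import arm gives the robot as it stands.
- The arm moves only by the tool move_arm, never from a script. Its argument "motion" is a list of rows, each a list of 3 entries, a list of its own where there are three numbers: the gripper command: -1 is shut, 1 is fully open, values between are in proportion, then the shift along the tool's x, y, z in cm, then the turn about the tool's z in units of 6 degrees (1.0 is 6 degrees). A call has 1 to 20 rows; each row is the pose to reach, as a shift and turn from the pose measured when the call began, along the tool's axes at that moment; what a row does not reach only later rows make up. A row lasts 1/8 s, in which the tool goes at most 62.5 mm and 10.7 degrees, less where a joint would pass 70% of its speed; a pose out of reach is approached as far as the arm can. A call with a gripper value outside its range is refused whole. The fingers move at their own pace and stop on an object; "force" is the grip in N (left out, the last holds). Time passes only in rows, so rows that repeat a pose let the fingers close. It gives the time, the measured TCP pose, the force and the opening at its end, in the units of the state.
- arm.read_state(): the state, without advancing time (a new reading comes with each control period).
- arm.capture(name): name is "side" or "top"; returns the picture (420x560x3 uint8, blue, green, red); there is no depth.
- arm.camera_info(name): a dict with "camera_matrix" (3x3 intrinsics, pixels), "extrinsics" (4x4, takes a point from camera to world coordinates). Camera axes: x right, y down, z forward; pixel columns grow to the right and rows downward; lengths in mm; the calibration is good to about 2 mm. A picture is of the moment at which its call begins. camera_info takes no time and is no camera call.
- arm.close_job(): hands the job in, once; it reports no verdict.
Trained networks look in the newest picture that a camera, given by its name, has taken for a name from the list of things; names that differ only in an ending like _2 or _b are one class to them, and where a whole thing is asked for, a point or a joint stands for the part that bears it (a point fixed in the world has none). Each returns a list of dicts, best first, with "conf" (0 to 1); they miss things now and then, are a little off and sometimes report something else, mostly with a low value. They report only what shows in the picture. A call takes as long as a camera call. They do not tell look-alikes from the thing itself.
- arm.look_for(target, camera): "rect" ([centre column, centre row, width, height] in pixels, round what is visible of it).
- arm.trace(target, camera): "region" (420x560 bool, what is visible of it) and "rect" ([centre column, centre row, width, height] in pixels, round what is visible of it).
The state is a dict: "clock": time; "joint_positions": joint angles; "joint_velocities": joint speeds; "tau": joint torques, N m; "tcp_pos": TCP position; "eef_rot": TCP orientation; "wrist_force": force on the tool from outside, world axes, zero at the start; "wrist_torque": the same for the moment, N m; "opening": finger opening in mm.
Only numpy, scipy, OpenCV 4.12 (cv2) and the standard library are available. Lean on these libraries where they do the work, as an engineer would, in place of code of your own. Each camera call takes 0.05 s, during which the arm holds its last target.

## Working session

There is one attempt and no reset: what is moved stays moved. The work goes in short steps, Python scripts to look and compute and a tool call to move; the robot and the scene stay as the last step left them, time stands still between calls to the robot, and variables do not carry over. Pictures are saved under pics/ and viewed, and the job is handed in when it is done.

Besides the shell and the picture viewer there is one more tool, called after "Request:" as name(argument=value, ...), one argument or row to a line, values as JSON. move_arm: Moves the arm, as the interface text tells. Its arguments: {"type":"object","properties":{"motion":{"type":"array"},"force":{"type":"number"}},"required":["motion"]}

```bash
ls; mkdir -p pics; python3 - <<'E'
from bench import arm
import cv2,numpy as np
for n in ("side","top"):
    im=arm.capture(n); cv2.imwrite(f"pics/{n}0.png",im)
    c=arm.camera_info(n); print(n,np.round(c["camera_matrix"],1).tolist(),np.round(c["extrinsics"],3).tolist())
s=arm.read_state(); print(s)
E
```

```text
pics
side [[423.7, 0.0, 287.7], [0.0, 423.7, 211.7], [0.0, 0.0, 1.0]] [[-1.0, 0.025, -0.014, 592.58], [0.028, 0.95, -0.31, 239.208], [0.006, -0.31, -0.951, 1155.578], [0.0, 0.0, 0.0, 1.0]]
top [[407.0, 0.0, 273.2], [0.0, 407.0, 210.2], [0.0, 0.0, 1.0]] [[-0.021, -0.995, 0.101, 414.568], [-1.0, 0.023, 0.014, -145.483], [-0.017, -0.101, -0.995, 1289.926], [0.0, 0.0, 0.0, 1.0]]
{'clock': 0.1, 'joint_positions': array([ 6.97299820e+01,  1.49316195e+01, -7.97968104e+00,  6.71937678e+01,
        1.40339281e-03,  9.00001715e+01]), 'joint_velocities': array([-0.02908163, -0.09239342,  0.1917827 ,  0.08339989, -0.01472336,
       -0.01752637]), 'tau': array([ 5.87834820e-04, -4.06508267e+01,  2.54527527e+01,  1.00627061e-02,
        7.37360074e-05,  1.97633193e-05]), 'tcp_pos': array([181.65020209, 491.87780222, 230.54271427]), 'eef_rot': array([[ 3.46447046e-01,  9.38069300e-01, -6.58283023e-04],
       [ 9.38067738e-01, -3.46447671e-01, -1.71173568e-03],
       [-1.83378732e-03, -2.44882943e-05, -9.99998318e-01]]), 'wrist_force': array([-0.12968898,  0.82204254,  0.07562373]), 'wrist_torque': array([-0.04853013, -0.01306428,  0.05823705]), 'opening': 85.74389445647459}
```

View pics/side0.png

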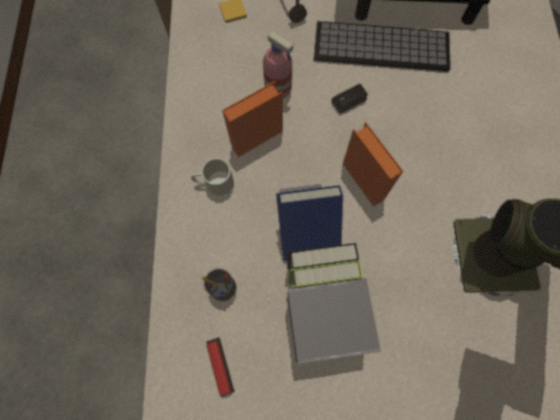

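View pics/top0.png

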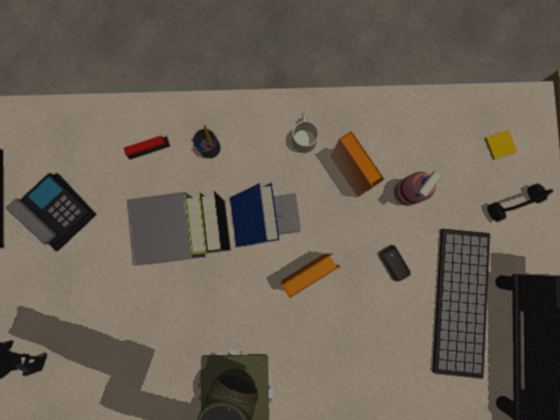

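The top view shows the cube at (165,228), green and black binders at (195–225,222), navy binder leaning at (255,213) and bookend at (287,213). Orange binders, which aren't the target, stand at (310,273) and (357,162). The side view shows the navy binder at (310,222). I'll measure next.

```bash
cat > h.py <<'E'
import numpy as np,cv2
from bench import arm
CI={n:arm.camera_info(n) for n in("side","top")}
def proj(n,P):
    P=np.atleast_2d(P).astype(float); E=np.linalg.inv(CI[n]["extrinsics"]); q=P@E[:3,:3].T+E[:3,3]
    u=q@np.array(CI[n]["camera_matrix"]).T; return u[:,:2]/u[:,2:]
def ray(n,uv,z):
    K=np.array(CI[n]["camera_matrix"]);E=np.array(CI[n]["extrinsics"]);d=E[:3,:3]@np.linalg.inv(K)@[uv[0],uv[1],1];o=E[:3,3]
    return o+d*(z-o[2])/d[2]
E
python3 - <<'E'
from h import *
import pickle
arm.capture("side");arm.capture("top")
R={}
for n in("side","top"):
  for t in ["cube","binder_black","binder_green","binder_blue","bookend"]:
    r=arm.trace(t,n); 
    for k in r[:3]: print(n,t,round(k["conf"],2),np.round(k["rect"]),k["region"].sum())
    R[n,t]=r
  for t in ["mug","stapler","pen_cup","spray","mouse"]:
    for k in arm.look_for(t,n)[:2]: print(n,t,round(k["conf"],2),np.round(k["rect"]))
pickle.dump(R,open("tr.pkl","wb"))
for n,box in(("side",(250,170,400,370)),("top",(110,110,400,310))):
    im=cv2.imread(f"pics/{n}0.png");x0,y0,x1,y1=box
    c=im[y0:y1,x0:x1];c=cv2.convertScaleAbs(c,alpha=1.5,beta=10);f=min(780/c.shape[1],590/c.shape[0]);c=cv2.resize(c,None,fx=f,fy=f,interpolation=cv2.INTER_CUBIC);print(f);cv2.imwrite(f"pics/{n}0c.png",c)
E
```

```text
side cube 0.66 [334. 321.  92.  87.] 6187
side binder_black 0.94 [371. 163.  60.  85.] 2813
side binder_black 0.7 [253. 120.  63.  71.] 2899
side binder_black 0.63 [323. 255.  72.  29.] 1324
side binder_green 0.9 [324. 275.  70.  35.] 1324
side binder_green 0.25 [309. 224.  71.  74.] 3950
side binder_blue 0.55 [308. 223.  71.  77.] 3826
side binder_blue 0.21 [302. 188.  37.   9.] 122
side bookend 0.46 [300. 187.  43.  16.] 168
side bookend 0.43 [335. 323.  92.  88.] 6272
side mug 0.89 [213. 176.  41.  37.]
side stapler 0.87 [218. 368.  27.  64.]
side pen_cup 0.6 [218. 285.  33.  29.]
side spray 0.87 [278.  66.  30.  68.]
side spray 0.23 [303. 188.  40.   8.]
side mouse 0.97 [347.  97.  36.  28.]
top cube 0.65 [169. 228.  78.  76.] 4073
top cube 0.26 [289. 213.  25.  40.] 848
top binder_black 0.82 [360. 166.  51.  63.] 1851
top binder_black 0.81 [310. 277.  57.  39.] 1055
top binder_black 0.39 [287. 216.  25.  43.] 839
top binder_green 0.23 [255. 216.  49.  60.] 2425
top binder_blue 0.73 [257. 216.  48.  63.] 2392
top binder_blue 0.55 [288. 214.  27.  40.] 827
top bookend 0.67 [287. 214.  24.  42.] 827
top mug 0.81 [306. 134.  25.  44.]
top stapler 0.8 [147. 147.  48.  24.]
top pen_cup 0.72 [208. 140.  28.  36.]
top spray 0.94 [417. 189.  49.  33.]
top mouse 0.74 [396. 263.  36.  35.]
top mouse 0.57 [147. 148.  46.  25.]
2.95
2.689655172413793
```

View pics/side0c.png

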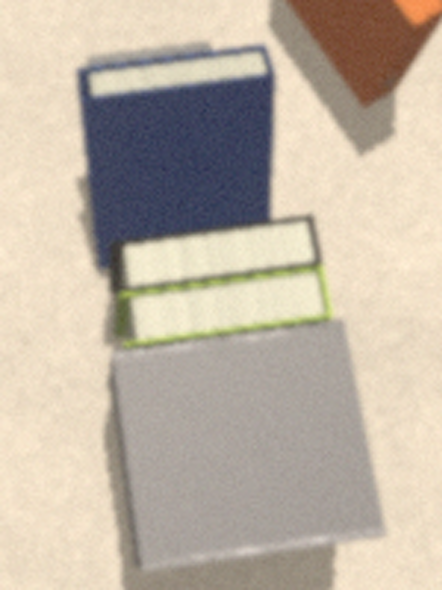

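View pics/top0c.png

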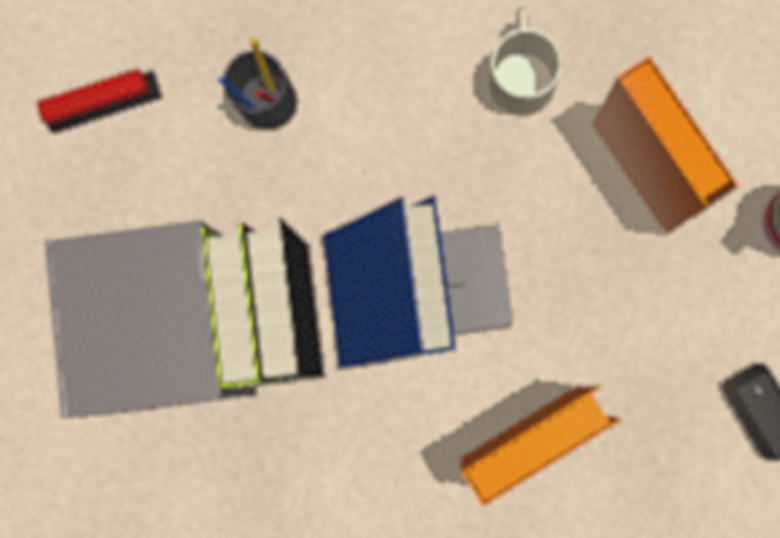

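Close crops: cube top corners in the top crop at (45,241),(203,221),(222,400),(64,415). Bookend outer foot corners are at (498,225),(511,326). Now I'll fit poses.

```bash
python3 - <<'E'
from h import *
from scipy.optimize import least_squares
S=lambda p:np.array(p)/2.95+[250,170]-.0
T=lambda p:np.array(p)/2.6897+[110,110]
sc=[S(p) for p in[(113,352),(343,322),(384,536),(140,566)]]
tc=[T(p) for p in[(45,241),(203,221),(222,400),(64,415)]]
for p in sc: print("s",ray("side",p,200).round(1))
for p in tc: print("t",ray("top",p,200).round(1))
def W(x,L,z):
    c,s=np.cos(x[2]),np.sin(x[2]); L=np.atleast_2d(L)
    return np.c_[x[0]+c*L[:,0]-s*L[:,1],x[1]+s*L[:,0]+c*L[:,1],np.full(len(L),z)]
# side: image right=-x ; up=-y.  corners: TL=( +x,-y) TR=(-x,-y) BR=(-x,+y) BL=(+x,+y)
Ls=[(90,-80),(-90,-80),(-90,80),(90,80)]
# top: left=+y, up=+x : TL(+x,+y) TR(+x,-y) BR(-x,-y) BL
Lt=[(90,80),(90,-80),(-90,-80),(-90,80)]
f=lambda x:np.r_[(proj("side",W(x,Ls,200))-sc).ravel(),(proj("top",W(x,Lt,200))-tc).ravel()]
r=least_squares(f,[600,250,0],loss="soft_l1");print(r.x,np.degrees(r.x[2]),f(r.x).round(1));x=r.x
fs=least_squares(lambda x:f(x)[:8],r.x).x;ft=least_squares(lambda x:f(x)[8:],r.x).x;print(fs,ft)
np.save("cube.npy",x)
c,s=np.cos(x[2]),np.sin(x[2]);Rz=np.array([[c,-s],[s,c]])
def loc(p): return (Rz.T@(np.array(p[:2])-x[:2])).round(1)
print("bookend outer",loc(ray("top",T((498,225)),30)),loc(ray("top",T((511,326)),30)))
print("blue top: side", [loc(ray("side",S(p),185)) for p in[(80,70),(268,47)]], "top z185",[loc(ray("top",T(p),185)) for p in[(435,197),(455,349)]])
print("blue inner top", [loc(ray("top",T(p),204)) for p in[(403,197),(420,350)]], [loc(ray("side",S(p),204)) for p in[(84,97),(272,72)]])
print("black far edge top210",[loc(ray("top",T(p),210)) for p in[(282,221),(298,375)]],"foot",[loc(ray("top",T(p),0)) for p in[(323,375)]])
print("blue foot inner", [loc(ray("top",T(p),19)) for p in[(323,234),(339,368)]])
for nm,p,z in(("orange1 top",(462,466),210),("",(485,502),210),("",(583,390),210),("",(618,420),210),("orange2",(620,77),210),("",(705,205),210),("",(735,185),210),("",(650,58),210),("mug",(526,62),90),("pencup",(260,88),95)):
    q=ray("top",T(p),z);print(nm,q.round(),loc(q))
E
```

```text
s [581.7 110.4 200. ]
s [405.1  92.3 200. ]
s [388.5 248.4 200. ]
s [566.6 264.  200. ]
t [563.7 267.5 200. ]
t [580.3 107.4 200. ]
t [400.5  88.4 200. ]
t [389.  245.8 200. ]
[4.84654190e+02 1.77936065e+02 9.91991911e-02] 5.68369498108692 [-0.2 -1.4  0.8 -1.3  0.6  0.1  0.2  1.2  0.4 -1.   0.1 -0.7 -0.4 -1.
 -1.   0.7]
[4.85425464e+02 1.78496919e+02 9.69966745e-02] [4.83370826e+02 1.77272607e+02 1.02710218e-01]
bookend outer [  71.  -383.6] [ -47.1 -383.7]
blue top: side [array([  87.1, -312.2]), array([ -70.9, -313. ])] top z185 [array([  86.3, -315. ]), array([ -70. , -316.4])]
blue inner top [array([  87., -283.]), array([ -67.3, -281.9])] [array([  87.2, -281.7]), array([ -66.9, -284. ])]
black far edge top210 [array([  76.7, -160.4]), array([ -77.4, -159.9])] foot [array([ -76.2, -159. ])]
blue foot inner [array([  87.1, -179.3]), array([ -70.8, -180.6])]
orange1 top [ 332. -148.  210.] [-184.4 -309.3]
 [ 297. -170.  210.] [-221.2 -327.2]
 [ 403. -268.  210.] [-125.6 -435.8]
 [ 373. -301.  210.] [-158.5 -465.8]
orange2 [ 715. -316.  210.] [ 180.5 -514.5]
 [ 583. -395.  210.] [  41.  -580.3]
 [ 602. -426.  210.] [  57.3 -612.7]
 [ 734. -347.  210.] [ 196.2 -547.1]
mug [ 769. -231.   90.] [ 242.1 -434.7]
pencup [745.  68.  95.] [ 248.2 -135.3]
```

```bash
cat >> h.py <<'E'
X=np.load("cube.npy") if __import__("os").path.exists("cube.npy") else None
def Rz():
    c,s=np.cos(X[2]),np.sin(X[2]);return np.array([[c,-s,0],[s,c,0],[0,0,1]])
def l2w(l): return Rz()@np.array(l,float)+[X[0],X[1],0]
def w2l(w): return Rz().T@(np.array(w,float)-[X[0],X[1],0])
def plan(l):
    s=arm.read_state();R=s["eef_rot"];p=s["tcp_pos"];d=R.T@(l2w(l)-p)/10
    Rt=Rz()@np.diag([1.,-1,-1]);D=R.T@Rt
    print("clock",s["clock"],"local now",w2l(p).round(1),"shift cm",d.round(2),"turn units",round(np.degrees(np.arctan2(D[1,0],D[0,0]))/6,3),"F",s["wrist_force"].round(1),"open",round(s["opening"],1))
E
python3 -c "
from h import *
plan([8,-350,310])"
```

```text
clock 1.2 local now [-270.1  343.   231.3] shift cm [-50.13  55.34  -7.87] turn units 10.674 F [-0.  -1.1  0.1] open 85.5
```

Request:
move_arm(
  motion=[
    [1,[0,0,-4],0],
    [1,[0,0,-8],0],
    [1,[-3,3.3,-8],0.7],
    [1,[-6.5,7.2,-8],1.5],
    [1,[-10,11,-8],2.2],
    [1,[-13.5,14.9,-8],3],
    [1,[-17,18.8,-8],3.7],
    [1,[-20.5,22.6,-8],4.4],
    [1,[-24,26.5,-8],5.2],
    [1,[-27.5,30.4,-8],5.9],
    [1,[-31,34.2,-8],6.6],
    [1,[-34.5,38.1,-8],7.4],
    [1,[-38,42,-8],8.1],
    [1,[-41.5,45.8,-8],8.8],
    [1,[-45,49.7,-8],9.6],
    [1,[-48,53,-8],10.3],
    [1,[-50.1,55.3,-8],10.7],
    [1,[-50.1,55.3,-8],10.7],
  ],
)

```text
clock: 3.45
tcp_pos: [527.8, -171.0, 310.5]
eef_rot: [[0.996, 0.094, -0.0], [0.094, -0.996, -0.0], [-0.0, 0.0, -1.0]]
wrist_force: [-0.2, 0.3, 0.0]
opening: 85.0
```

```bash
python3 -c "
from h import *
plan([8,-350,152])
for n in ('side','top'): cv2.imwrite(f'pics/{n}1.png',arm.capture(n))"
```

```text
clock 3.45 local now [   8.4 -351.5  310.5] shift cm [-0.03 -0.15 15.85] turn units -0.052 F [-0.2  0.3  0. ] open 85.0
```

View pics/side1.png

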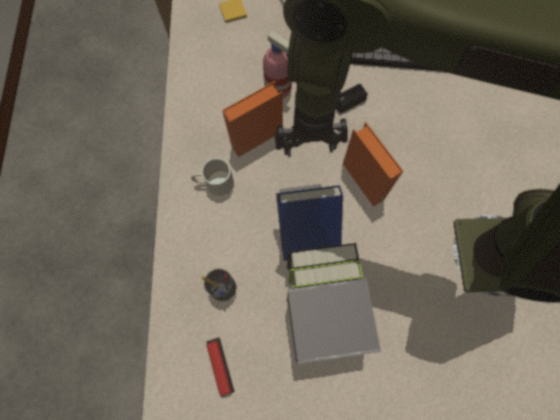

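View pics/top1.png

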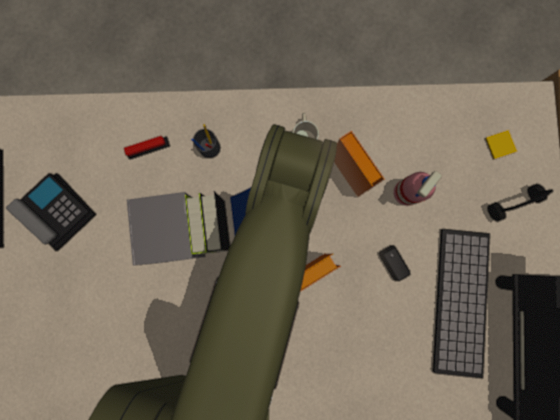

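The side view shows the hand at (315,135), clear of both orange binders and behind the navy binder's top edge (310,190). Lowering.

Request:
move_arm(
  motion=[
    [1,[0,0,4],0],
    [1,[0,0,8],0],
    [1,[0,0,12],0],
    [1,[0,0,15],0],
    [1,[0,0,15.8],0],
    [1,[0,0,15.8],0],
  ],
)

```text
clock: 4.3
tcp_pos: [526.5, -168.2, 153.5]
eef_rot: [[0.995, 0.097, -0.001], [0.097, -0.995, 0.001], [-0.001, -0.001, -1.0]]
wrist_force: [-0.1, 0.8, 0.7]
opening: 85.6
```

```bash
python3 -c "
from h import *
plan([8,-300,152])
for n in ('side',): cv2.imwrite(f'pics/{n}2.png',cv2.resize(arm.capture(n)[60:320,180:420],None,fx=2.2,fy=2.2))"
```

```text
clock 4.3 local now [   7.4 -348.6  153.5] shift cm [ 0.05 -4.86  0.16] turn units -0.018 F [-0.1  0.8  0.7] open 85.6
```

View pics/side2.png

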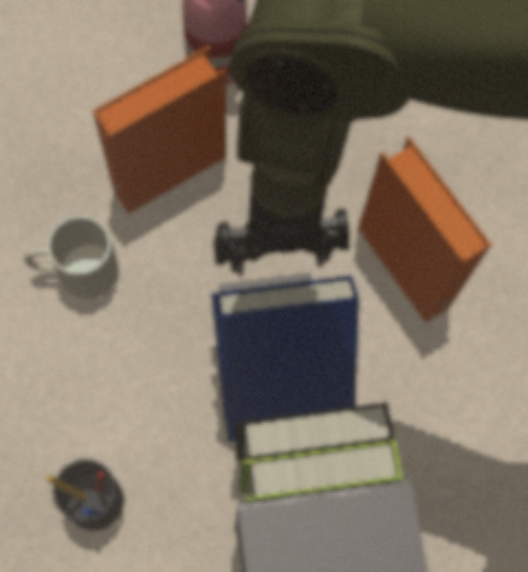

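The open fingers (225–345,245) sit just behind the navy top edge (290). I'll push in +row direction.

Request:
move_arm(
  motion=[
    [1,[0,-0.6,0],0],
    [1,[0,-1.2,0],0],
    [1,[0,-1.8,0],0],
    [1,[0,-2.4,0],0],
    [1,[0,-3,0],0],
    [1,[0,-3.6,0],0],
    [1,[0,-4.2,0],0],
    [1,[0,-4.8,0],0],
    [1,[0,-5.4,0],0],
    [1,[0,-6,0],0],
  ],
)

```text
clock: 5.6
tcp_pos: [521.3, -108.4, 154.2]
eef_rot: [[0.995, 0.097, 0.001], [0.097, -0.995, 0.0], [0.001, -0.0, -1.0]]
wrist_force: [0.9, 0.2, -0.1]
opening: 85.2
```

```bash
python3 -c "
from h import *
plan([8,-247,154])
for n in ('side',): cv2.imwrite(f'pics/{n}3.png',cv2.resize(arm.capture(n)[60:320,180:420],None,fx=2.2,fy=2.2))"
```

```text
clock 5.6 local now [   8.1 -288.5  154.2] shift cm [-0.02 -4.15  0.02] turn units -0.02 F [ 0.9  0.2 -0.1] open 85.2
```

View pics/side3.png

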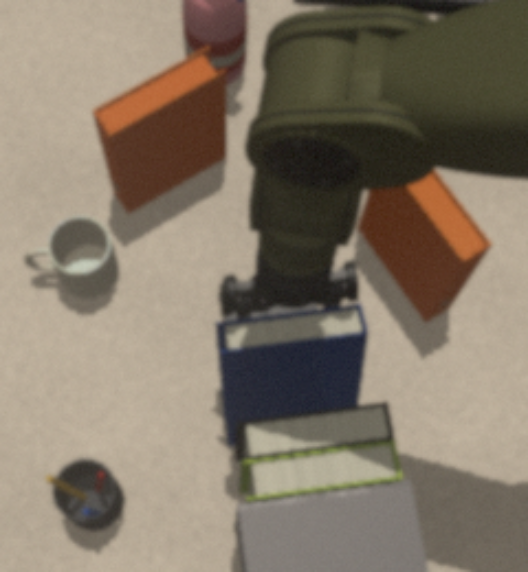

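The navy top has moved from row 290 to 320 in the crop and is tilting up with the fingers. Continuing.

Request:
move_arm(
  motion=[
    [1,[0,-0.5,0],0],
    [1,[0,-1,0],0],
    [1,[0,-1.5,0],0],
    [1,[0,-2,0],0],
    [1,[0,-2.5,0],0],
    [1,[0,-3,0],0],
    [1,[0,-3.4,0],0],
    [1,[0,-3.8,0],0],
    [1,[0,-4.1,0],0],
    [1,[0,-4.1,0],0],
  ],
)

```text
clock: 6.9
tcp_pos: [517.1, -67.0, 156.3]
eef_rot: [[0.995, 0.098, 0.002], [0.098, -0.995, -0.0], [0.002, 0.0, -1.0]]
wrist_force: [-4.3, -1.3, 13.8]
opening: 85.3
```

```bash
python3 -c "
from h import *
plan([8,-247,154])
for n in ('side',): cv2.imwrite(f'pics/{n}4.png',cv2.resize(arm.capture(n)[60:320,180:420],None,fx=2.2,fy=2.2))"
```

```text
clock 6.9 local now [   8.1 -247.   156.3] shift cm [-0.01  0.    0.23] turn units -0.014 F [-4.3 -1.3 13.8] open 85.3
```

View pics/side4.png

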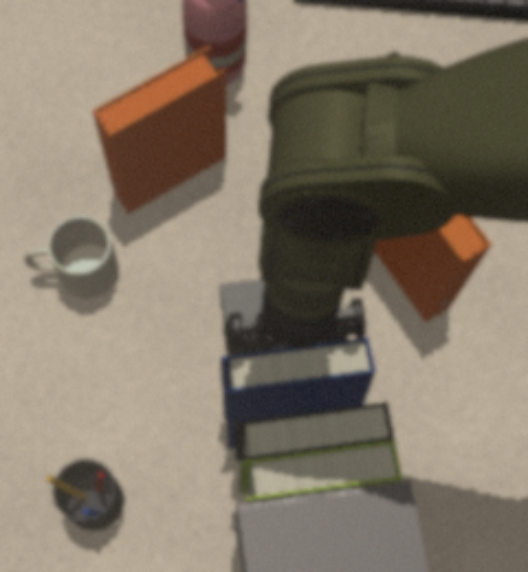

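The wrist feels 13.8 N upward, so the gripper's knuckles rest on the binder's top edge. The binder isn't quite upright yet. I'll raise the hand 2 cm, keeping the fingers behind it, and push on a little.

Request:
move_arm(
  motion=[
    [1,[0,0,-0.7],0],
    [1,[0,0,-1.4],0],
    [1,[0,0,-2],0],
    [1,[0,0,-2],0],
  ],
)

```text
clock: 7.45
tcp_pos: [517.6, -67.1, 176.7]
eef_rot: [[0.995, 0.097, 0.003], [0.097, -0.995, -0.0], [0.003, 0.0, -1.0]]
wrist_force: [0.5, 0.1, -0.3]
opening: 85.6
```

```bash
python3 -c "
from h import *
plan([8,-237,176])
for n in ('side',): cv2.imwrite(f'pics/{n}5.png',cv2.resize(arm.capture(n)[160:320,220:400],None,fx=3.2,fy=3.2))"
```

```text
clock 7.45 local now [   8.5 -247.1  176.7] shift cm [-0.05 -1.01  0.07] turn units -0.015 F [ 0.5  0.1 -0.3] open 85.6
```

View pics/side5.png

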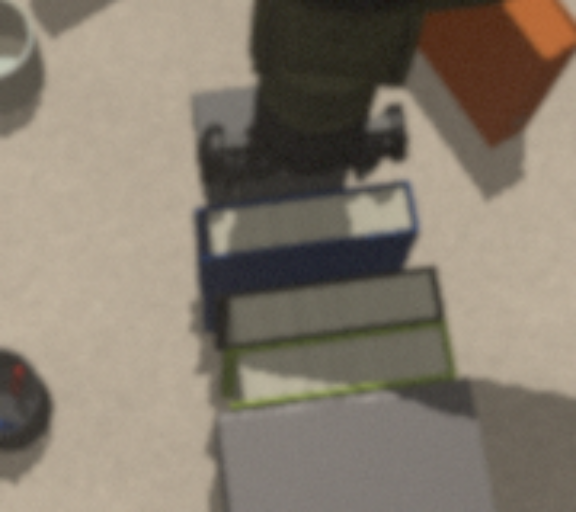

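```bash
python3 -c "
from h import *
F=lambda p:(p[0]/3.2+220,p[1]/3.2+160)
for p in [(197,210),(409,184),(204,256),(415,233)]: print(w2l(ray('side',F(p),210)).round(1))
print(w2l(ray('side',F((222,347)),210)),w2l(ray('side',F((438,270)),210)))
"
```

```text
[  86.9 -223.1  210. ]
[ -69.2 -223.4  210. ]
[  86.2 -188.4  210. ]
[ -67.2 -186.3  210. ]
[  81.77486326 -121.46196642  210.        ] [ -78.84816286 -157.15519612  210.        ]
```

```bash
python3 -c "
from h import *
F=lambda p:(p[0]/3.2+220,p[1]/3.2+160)
print(w2l(ray('side',F((192,95)),30)).round(1))
plan([12,-247,300]); plan([12,-440,300])
"
```

```text
[  73.3 -381.2   30. ]
clock 7.5 local now [   8.2 -247.1  176.3] shift cm [  0.4   -0.   -12.37] turn units -0.016 F [-0.8 -0.9 -0.6] open 85.5
clock 7.5 local now [   8.2 -247.1  176.3] shift cm [  0.44  19.3  -12.36] turn units -0.016 F [-0.8 -0.9 -0.6] open 85.5
```

The binder stands free, its outer top edge at local y −223 with no finger contact, and the bookend hasn't moved. Retreating up and round behind the bookend.

Request:
move_arm(
  motion=[
    [1,[0,0.5,0],0],
    [1,[0,1.5,-1],0],
    [1,[0,3,-3],0],
    [1,[0.1,6,-6],0],
    [1,[0.2,9,-6],0],
    [0.4,[0.3,12,-6],0],
    [0.4,[0.4,15,-6],0],
    [0.4,[0.4,17.5,-6],0],
    [0.4,[0.4,18.8,-6],0],
    [0.4,[0.4,18.8,-6],0],
  ],
)

```text
clock: 8.75
tcp_pos: [539.4, -254.6, 236.4]
eef_rot: [[0.995, 0.096, 0.002], [0.096, -0.995, 0.0], [0.002, 0.0, -1.0]]
wrist_force: [-0.5, 0.4, 0.5]
opening: 59.5
```

```bash
python3 -c "
from h import *
for n in ('side','top'): cv2.imwrite(f'pics/{n}6.png',cv2.resize(arm.capture(n)[100:320,170:400],None,fx=2.7,fy=2.7))
for k in arm.trace('bookend','side')[:2]: print(k['conf'],k['rect'])
plan([12,-435,14])
"
```

```text
0.7 [306.5, 205.1, 49.3, 44.4]
clock 8.9 local now [  11.7 -434.3  236.5] shift cm [-2.000e-02  8.000e-02  2.225e+01] turn units -0.008 F [0.5 0.8 0.1] open 59.8
```

View pics/side6.png

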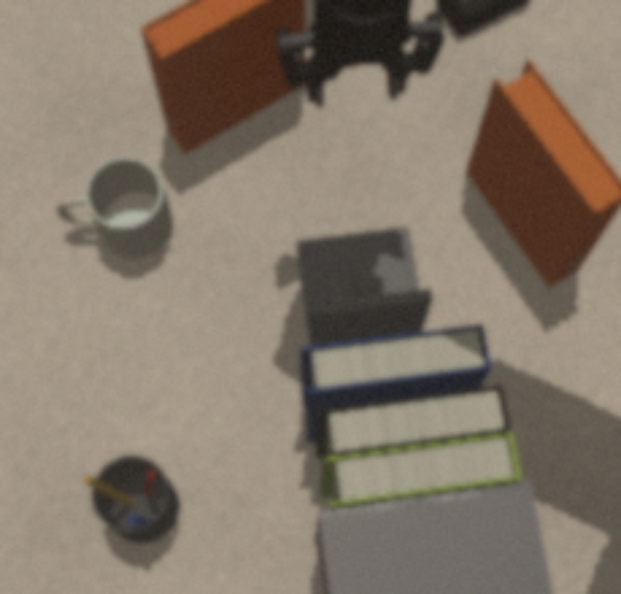

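View pics/top6.png

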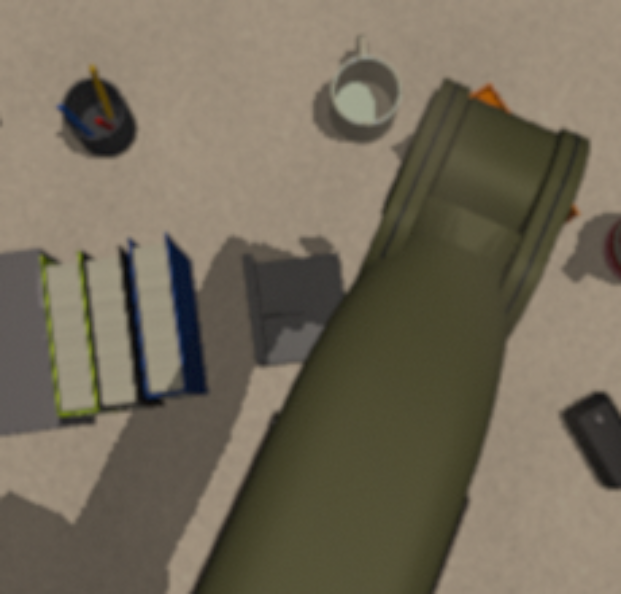

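```bash
python3 - <<'E'
from h import *
from scipy.optimize import least_squares
s=arm.read_state();q=s["joint_positions"];p=s["tcp_pos"];print(q.round(2))
D=[((14.93,-7.98),np.hypot(181.65,491.88),230.54),((q[1],q[2]),np.hypot(*p[:2]),p[2])]
def f(v,full=0):
    o=[]
    for (a,b),r,z in D:
        a,b=np.radians([a,b]); o+=[v[0]+v[1]*np.sin(a)+v[2]*np.cos(a-b)-r, v[3]+v[1]*np.cos(a)-v[2]*np.sin(a-b)-z]
    return o
print(least_squares(f,[0,300,400,0]).x)
for z in(400,450,500,550,600): print(z,proj("top",[[p[0],p[1],z]]),proj("side",[[p[0],p[1],z]]))
for c in[(298,243),(408,229)]: print(w2l(ray("side",(c[0]/2.7+170,c[1]/2.7+100),30)).round(1))
for nm,c in(("blue",(303,350)),("blue",(485,328)),("blue",(307,391)),("blue",(488,366))): print(nm,w2l(ray("side",(c[0]/2.7+170,c[1]/2.7+100),210)).round(1))
E
```

```text
[-2.517e+01  2.176e+01  2.940e+00  7.109e+01  7.000e-02  5.920e+01]
[  20.57440704  542.38177164  395.21210553 -139.68164048]
400 [[327.56773345 193.55897167]] [[304.60168948  97.61808583]]
450 [[330.3598891  190.15336021]] [[305.7366133   83.06282209]]
500 [[333.50058943 186.32262641]] [[307.0104605   66.72588236]]
550 [[337.05944222 181.98186916]] [[308.45040198  48.25880312]]
600 [[341.12591231 177.0219676 ]] [[310.09118829  27.2159126 ]]
[  72.4 -380.2   30. ]
[ -45.  -381.4   30. ]
blue [  86.6 -213.4  210. ]
blue [ -71.8 -213.3  210. ]
blue [  87.7 -177.1  210. ]
blue [ -68.5 -179.5  210. ]
```

```bash
python3 -c "
from h import *
for n in ('side',): cv2.imwrite(f'pics/{n}7.png',cv2.resize(arm.capture(n)[0:220,200:560],None,fx=2.1,fy=2.1))
"
```

```text
(no output)
```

View pics/side7.png

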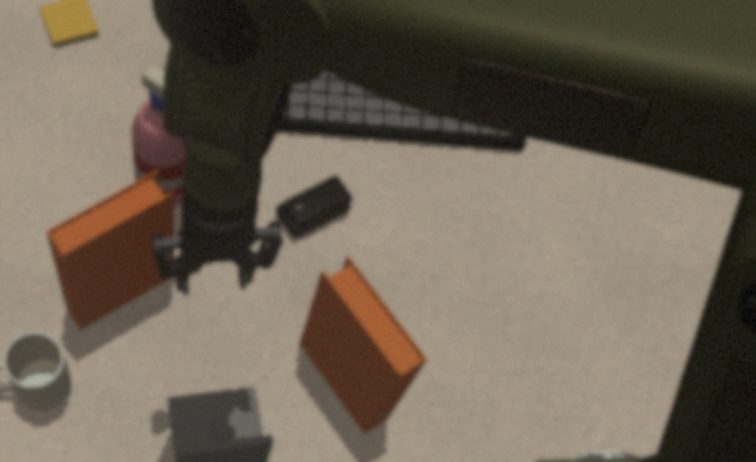

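Clearance check: the wrist stays about 370 mm above the TCP, so with the TCP near the desk it passes about 100 mm above the orange binder's top at 210. Bookend edge is at local y −381, binder upright at −213…−178. Lowering behind the foot.

Request:
move_arm(
  motion=[
    [0.4,[0,0,4],0],
    [0.4,[0,0,8],0],
    [0.4,[0,0,12],0],
    [0.4,[0,0,16],0],
    [0.4,[0,0.1,19],0],
    [0.4,[0,0.1,21],0],
    [0.4,[0,0.1,22.4],0],
    [0.4,[0,0.1,22.7],0],
    [0.4,[0,0.1,22.7],0],
  ],
)

```text
clock: 10.07
tcp_pos: [540.3, -253.9, 10.1]
eef_rot: [[0.995, 0.099, 0.003], [0.099, -0.995, -0.0], [0.003, 0.0, -1.0]]
wrist_force: [0.1, 0.1, 0.3]
opening: 59.7
```

```bash
python3 -c "
from h import *
for n in ('side',): cv2.imwrite(f'pics/{n}8.png',cv2.resize(arm.capture(n)[60:280,180:420],None,fx=2.5,fy=2.5))
plan([13,-400,9])
"
```

```text
clock 10.125 local now [  12.9 -435.4   10.4] shift cm [ 0.01 -3.54  0.13] turn units -0.004 F [-0.5 -0.5  0.3] open 60.0
```

View pics/side8.png

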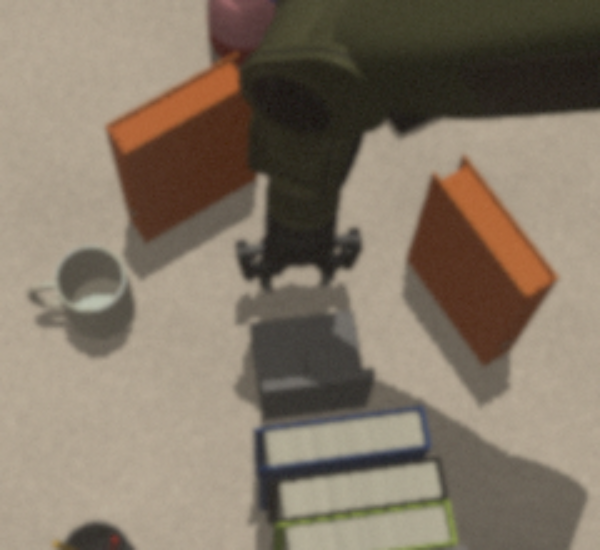

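Fingers (265–330,280) are square behind the foot edge (row 320). Pushing.

Request:
move_arm(
  motion=[
    [0.4,[0,-0.7,0],0],
    [0.4,[0,-1.4,0],0],
    [0.4,[0,-2.1,0],0],
    [0.4,[0,-2.8,0],0],
    [0.4,[0,-3.5,0],0],
    [0.4,[0,-4,0],0],
    [0.4,[0,-4.5,0],0],
    [0.4,[0,-5,0],0],
    [0.4,[0,-5.5,0],0],
    [0.4,[0,-6,0],0],
    [0.4,[0,-6.5,0],0],
    [0.4,[0,-7,0],0],
    [0.4,[0,-7.5,0],0],
    [0.4,[0,-8,0],0],
    [0.4,[0,-8.5,0],0],
  ],
)

```text
clock: 12.0
tcp_pos: [532.2, -169.2, 10.4]
eef_rot: [[0.995, 0.099, 0.003], [0.099, -0.995, -0.0], [0.003, 0.001, -1.0]]
wrist_force: [0.2, -4.2, -0.2]
opening: 59.9
```

```bash
python3 -c "
from h import *
for n in ('side',): cv2.imwrite(f'pics/{n}9.png',cv2.resize(arm.capture(n)[60:280,180:420],None,fx=2.5,fy=2.5))
plan([13,-321,9])
"
```

```text
clock 12.05 local now [  12.9 -349.4   10.4] shift cm [ 0.01 -2.84  0.14] turn units 0.0 F [ 0.1 -2.4 -1.6] open 59.9
```

View pics/side9.png

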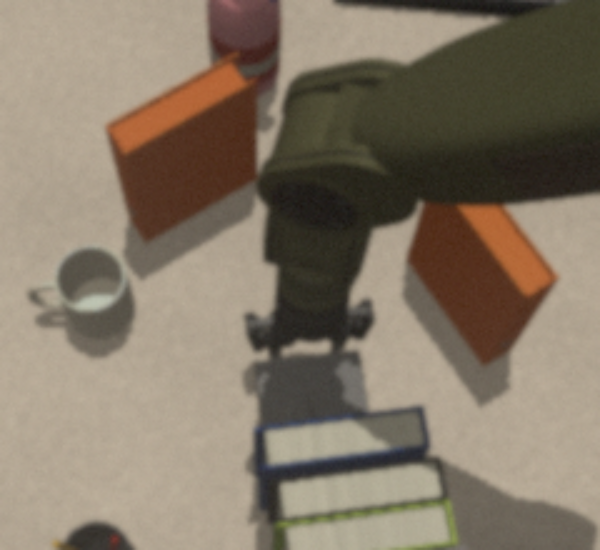

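Request:
move_arm(
  motion=[
    [0.4,[0,-0.3,0],0],
    [0.4,[0,-0.6,0],0],
    [0.4,[0,-0.9,0],0],
    [0.4,[0,-1.2,0],0],
    [0.4,[0,-1.5,0],0],
    [0.4,[0,-1.8,0],0],
    [0.4,[0,-2.1,0],0],
    [0.4,[0,-2.4,0],0],
    [0.4,[0,-2.5,0],0],
    [0.4,[0,-2.6,0],0],
    [0.4,[0,-2.6,0],0],
  ],
)

```text
clock: 13.42
tcp_pos: [529.8, -143.5, 10.4]
eef_rot: [[0.995, 0.099, 0.004], [0.099, -0.995, -0.002], [0.003, 0.002, -1.0]]
wrist_force: [1.0, -6.2, -0.3]
opening: 59.8
```

```bash
python3 -c "
from h import *
for n in ('side',): cv2.imwrite(f'pics/{n}10.png',cv2.resize(arm.capture(n)[160:320,220:400],None,fx=3.2,fy=3.2))
plan([13,-321,9])
"
```

```text
clock 13.475 local now [  13.  -324.3   10.4] shift cm [-0.01 -0.33  0.14] turn units -0.003 F [ 0.8 -5.8 -1.2] open 59.7
```

View pics/side10.png

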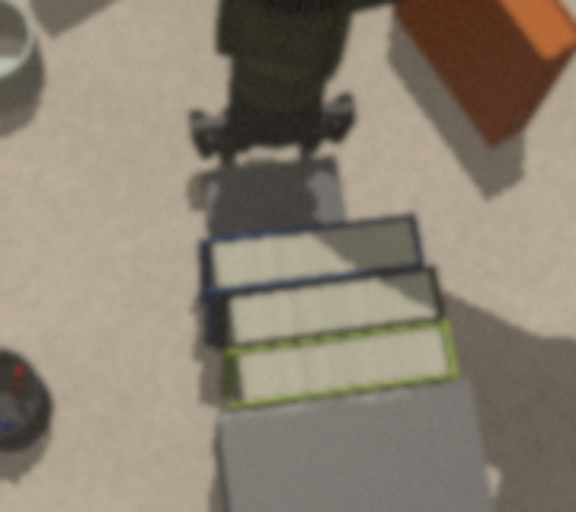

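The row has nearly closed, with navy touching black at (320,285). I'll creep forward until the force rises.

Request:
move_arm(
  motion=[
    [0.4,[0,-0.1,0],0],
    [0.4,[0,-0.2,0],0],
    [0.4,[0,-0.3,0],0],
    [0.4,[0,-0.4,0],0],
    [0.4,[0,-0.4,0],0],
  ],
)

```text
clock: 14.1
tcp_pos: [529.7, -141.5, 10.5]
eef_rot: [[0.995, 0.098, 0.004], [0.098, -0.995, -0.006], [0.003, 0.007, -1.0]]
wrist_force: [1.4, -8.2, -2.5]
opening: 59.7
```

```bash
python3 -c "
from h import *
plan([13,-321,9])"
```

```text
clock 14.1 local now [  13.2 -322.3   10.5] shift cm [-0.02 -0.14  0.15] turn units -0.006 F [ 1.4 -8.2 -2.5] open 59.7
```

Request:
move_arm(
  motion=[
    [0.4,[0,-0.2,0],0],
    [0.4,[0,-0.4,0],0],
    [0.4,[0,-0.6,0],0],
    [0.4,[0,-0.8,0],0],
    [0.4,[0,-0.8,0],0],
    [0.4,[0,-0.8,0],0],
  ],
)

```text
clock: 14.85
tcp_pos: [530.9, -141.1, 10.8]
eef_rot: [[0.995, 0.097, 0.007], [0.097, -0.995, -0.022], [0.004, 0.023, -1.0]]
wrist_force: [1.2, -23.3, -7.2]
opening: 59.9
```

```bash
python3 -c "
from h import *
plan([13,-321,9])"
```

```text
clock 14.85 local now [  14.4 -322.    10.8] shift cm [-0.15 -0.1   0.17] turn units -0.024 F [  1.2 -23.3  -7.2] open 59.9
```

The push has stopped at 23 N, so the row is solid against the cube. Easing off and backing out, then up.

Request:
move_arm(
  motion=[
    [0.4,[0,0.3,0],0],
    [0.4,[0,0.8,0],0],
    [0.4,[0,1.6,0],0],
    [0.4,[0,3,0],0],
    [0.4,[0,5,-0.5],0],
    [0.4,[0,7,-2],0],
    [0.4,[0,9,-5],0],
    [0.4,[0,10,-9],0],
    [0.4,[0,10,-14],0],
    [0.4,[0,10,-19],0],
    [0.4,[0,10,-24],0],
    [0.4,[0,10,-26],0],
    [0.4,[0,10,-26],0],
  ],
)

```text
clock: 16.48
tcp_pos: [539.9, -236.2, 275.4]
eef_rot: [[0.995, 0.096, 0.011], [0.096, -0.995, -0.024], [0.009, 0.025, -1.0]]
wrist_force: [0.2, -0.3, -0.7]
opening: 59.5
```

```bash
python3 -c "
from h import *
for n,b in (('side',(160,320,220,400)),('top',(160,290,110,300))): cv2.imwrite(f'pics/{n}11.png',cv2.resize(arm.capture(n)[b[0]:b[1],b[2]:b[3]],None,fx=3.2,fy=3.2))
plan([13,-321,9])
for t in ('bookend','binder_blue'):
  for k in arm.trace(t,'side')[:1]: print(t,k['conf'],k['rect'])"
```

```text
clock 16.575 local now [  12.6 -416.5  272.3] shift cm [ -0.08 -10.14  26.11] turn units -0.03 F [ 0.5 -0.7 -1.6] open 59.8
bookend 0.89 [306.6, 223.3, 43.5, 23.5]
binder_blue 0.8 [316.2, 248.9, 71.7, 41.1]
```

View pics/side11.png

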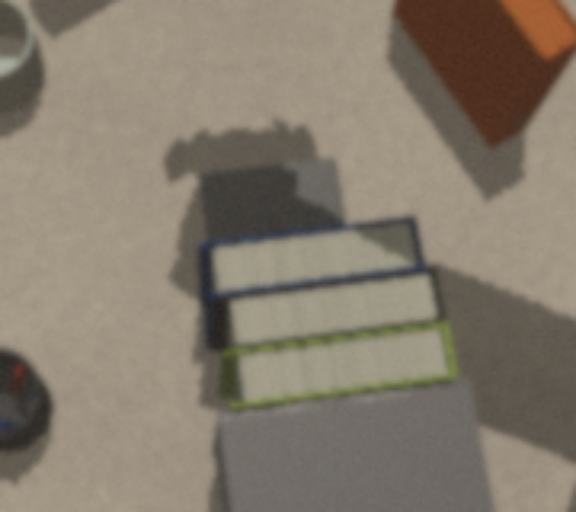

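View pics/top11.png

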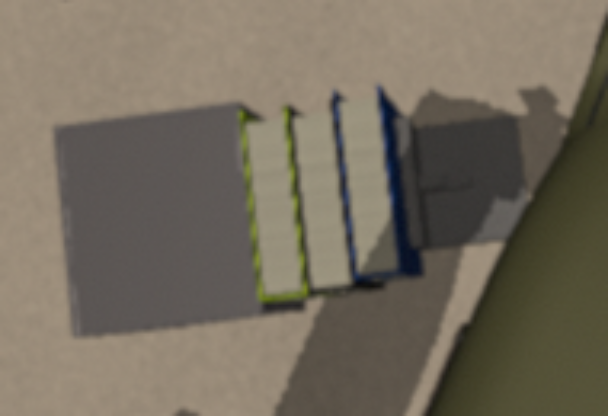

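```bash
python3 - <<'E'
from h import *
F=lambda p:(p[0]/3.2+220,p[1]/3.2+160)
G=lambda p:(p[0]/3.2+110,p[1]/3.2+160)
print("bookend edge side",[w2l(ray("side",F(p),30)).round(1) for p in[(200,170),(334,159)]])
print("bookend edge top",[w2l(ray("top",G(p),30)).round(1) for p in[(517,114)]])
print("blue side",[w2l(ray("side",F(p),210)).round(1) for p in[(202,244),(413,218),(210,295),(421,270)]])
print("blue top",[w2l(ray("top",G(p),210)).round(1) for p in[(380,88),(401,272)]])
print(arm.read_state()["joint_velocities"].round(2))
E
```

```text
bookend edge side [array([  74.9, -310.9,   30. ]), array([ -42.7, -306.3,   30. ])]
bookend edge top [array([  73.9, -309.8,   30. ])]
blue side [array([  86.5, -197.4,  210. ]), array([ -67.7, -197.6,  210. ]), array([  85.5, -159.5,  210. ]), array([ -66.8, -158.7,  210. ])]
blue top [array([  84.7, -198.9,  210. ]), array([ -70.5, -199.4,  210. ])]
[ 0.2   0.1  -0.11  0.05 -0.14 -0.02]
```

```bash
python3 -c "
from h import *
print(arm.close_job())"
```

```text
the job is handed in; nothing more can be done
None
```

The navy binder is standing upright again, and the bookend has closed the row against the grey cube. I handed the job in at about 17 s of the 54 s allowed; it reports no verdict.

**What I did:** I pushed the binder's top with the open fingers until it dropped onto its foot, then pushed the bookend's foot edge squarely along the desk. The push stopped against the closed row at 23 N. The hand then backed off and lifted clear.

**Final checks, in the cube's frame:**

| | Along the row (y) | Limit | Sideways (x) | Limit | Turned |
|---|---|---|---|---|---|
| Navy binder | about −179 mm | above −192 mm | about +8 mm | ±40 mm | near 0 |
| Bookend | about −254 mm | above −267 mm | about +15 mm | ±50 mm | 0.04 rad at most |

- **Bookend while the binder was raised:** it shifted only about 2–3 mm, which is within the measuring error.
- **Other things on the desk:** the ones visible in the last pictures looked untouched. I did not re-measure each of them.
- **One hiccup:** while the binder was being raised, the gripper's knuckles pressed on its top edge with about 14 N. I raised the hand 2 cm, the force vanished and the binder stood by itself.

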